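# Make the probe station safe for service

## Task

Make the probe station safe for service: first turn the rotary isolator handle to off, then swing its lockout hasp straight out; next set the vacuum regulator knob to the park mark (bar in line with its lock) and slide the lock fully home around it. Only after that, move every probe positioner on the platen into the parking tray, standing upright on the tray's floor, and leave the other things on the bench alone.

Things in the scene. Friction and masses are not known exactly. Their poses are not given: they have to be found in the camera images.
- isolator_grip (a point): rotary isolator handle: a black bar 80 mm long, 16 mm wide, 36 mm tall, turning about a vertical axis on top of a grey box (150 x 150 mm, top 70 mm above the table). This point is on the turning axis, 102 mm above the table, 14 mm below the bar's top and 22 mm above its underside (32 mm above the box top). The bar lies along this point's x axis; z is up
- isolator (a joint): angle of the isolator handle (rad): about 0 = ON (as found), 1.571 = OFF, a hard stop; it grows counter-clockwise seen from above, a quarter turn, the bar then pointing at the white dot on the box. Turns stiffly (0.12 N m) and stays where left
- hasp_post (a point): finger post of the lockout hasp: a round upright steel pin, 11 mm diameter, 42 mm tall, standing on a flat steel tongue that lies on the same grey box along one edge. This point is on the pin's axis, 100 mm above the table, 18 mm below the pin's top. x points along the tongue, away from its hinge
- hasp_hinge (a point): vertical hinge axis of the hasp tongue, 60 mm from the finger post, same height as that point; it does not move
- hasp (a joint): swing of the hasp (rad): about 0 = tucked in along the box's edge (as found); it grows clockwise seen from above; 1.57 = swung straight out beyond the box; stop at 1.7. Light (0.05 N m), stays where left
- knob_grip (a point): vacuum regulator knob: a black bar 60 mm long, 14 mm wide, 44 mm tall, turning about a vertical axis on an aluminium block (90 x 190 mm, top 50 mm above the table). This point is on the turning axis, 82 mm above the table, 14 mm below the bar's top. The bar lies along this point's y axis (its white pointer at -y); z is up
- knob (a joint): angle of the knob (rad): 0 = pointer at the long park mark, the bar then exactly in line with the lock's slide; found at 0.6 to 1.4; grows counter-clockwise seen from above; stops at -0.8 and 1.6, so there is no stop at the mark. 0.05 N m, stays where left
- lock_tab (a point): upright steel grip tab of the knob lock, 12 mm thick (x), 22 mm wide (y), 36 mm tall, on a flat two-pronged fork that slides on the same aluminium block. This point is at the tab's middle, 80 mm above the table, 14 mm below its top. The fork slides along this point's -y, toward the knob (the tab starts 110 mm from the knob's axis)
- lock (a joint): travel of the lock (m): about 0 = drawn back (as found), 0.040 = home at its stop, its prongs either side of the knob bar. It slides with 1.5 N and stays where left
- tray_floor (a point): centre of the inner floor of the grey parking tray, an open box 270 x 270 mm outside, 25 mm high, walls 5 mm, floor 5 mm above the table. x and y along its sides. It is fixed, and stands left or right of the controls, the steel platen on the other side
- pos1_c (a point): probe positioner 1, loose, 0.18 to 0.33 kg, may be absent (None): a black base 60 (x) x 44 (y) x 22 mm with a dark block 36 (x) x 30 (y) mm on top up to 68 mm, plus a small knurled screw and probe arm in front (to 44 mm out, low, beside the base). This point is at its centre, 34 mm above its underside; z is up when it stands. At the start it stands on the platen, a fixed steel plate 260 x 260 x 6 mm
- pos2_c (a point): probe positioner 2, loose, 0.18 to 0.33 kg, may be absent (None): a black base 60 (x) x 44 (y) x 22 mm with a dark block 36 (x) x 30 (y) mm on top up to 68 mm, plus a small knurled screw and probe arm in front (to 44 mm out, low, beside the base). This point is at its centre, 34 mm above its underside; z is up when it stands. At the start it stands on the platen, a fixed steel plate 260 x 260 x 6 mm
- pos3_c (a point): probe positioner 3, loose, 0.18 to 0.33 kg, may be absent (None): a black base 60 (x) x 44 (y) x 22 mm with a dark block 36 (x) x 30 (y) mm on top up to 68 mm, plus a small knurled screw and probe arm in front (to 44 mm out, low, beside the base). This point is at its centre, 34 mm above its underside; z is up when it stands. At the start it stands on the platen, a fixed steel plate 260 x 260 x 6 mm
- pos4_c (a point): probe positioner 4, loose, 0.18 to 0.33 kg, may be absent (None): a black base 60 (x) x 44 (y) x 22 mm with a dark block 36 (x) x 30 (y) mm on top up to 68 mm, plus a small knurled screw and probe arm in front (to 44 mm out, low, beside the base). This point is at its centre, 34 mm above its underside; z is up when it stands. At the start it stands on the platen, a fixed steel plate 260 x 260 x 6 mm
- gel_box: bystander, leave alone: clear flat sample box 80 x 80 x 22 mm; origin at its underside's centre
- ipa_bottle: bystander, leave alone: bottle, 60 mm diameter, 130 mm tall; origin at its underside's centre
- screwdriver: bystander, leave alone: screwdriver 160 mm long, lying; origin at its underside
- objective: bystander, leave alone: steel microscope objective, 42 mm diameter, 50 mm tall; origin at its underside's centre
- adapter_box: bystander, leave alone: small aluminium adapter box 70 x 50 x 30 mm; origin at its underside's centre
- dish: bystander, leave alone: glass dish 90 mm diameter, 20 mm tall; origin at its underside's centre
- jar: bystander, leave alone: small jar 56 mm diameter, 60 mm tall; origin at its underside's centre
Not all that is in view belongs to the job. What is shaped like the part that bears pos1_c but blue is not meant.

How it is judged (in metres and radians):
On the way, in this order (a step that is already met when the one before it is completed fails the run):
1. the isolator handle is turned to off (value of joint isolator above 1.42 rad), for 0.2 s.
2. the hasp is swung out (value of joint isolator above 1.42 rad and value of joint hasp above 1.3 rad), for 0.2 s.
3. the regulator knob is at the park mark, the lock still drawn back (value of joint knob between -0.12 and 0.12 rad and value of joint lock below 0.012 m), for 0.2 s.
4. the lock is home around the knob (value of joint knob between -0.12 and 0.12 rad and value of joint lock above 0.034 m), for 0.2 s.
At the end, for the whole second after the job is handed in: Isolator within 0.15 rad of off, hasp swung out at least 1.3 rad, knob within 0.12 rad of the park mark, lock at least 34 mm of its 40 mm travel, every positioner present stands upright (within 0.12 rad) on the tray's floor inside its walls (all of step 2 and all of step 4 and x of pos1_c in the frame of tray_floor between -0.112 and 0.112 m and y of pos1_c in the frame of tray_floor between -0.112 and 0.112 m and z of each of pos1_c, pos2_c, pos3_c, pos4_c in the frame of tray_floor below 0.042 m and angle between each of pos1_c, pos2_c, pos3_c, pos4_c's own z axis and vertical below 0.12 rad and x of pos2_c in the frame of tray_floor between -0.112 and 0.112 m and y of pos2_c in the frame of tray_floor between -0.112 and 0.112 m and x of pos3_c in the frame of tray_floor between -0.112 and 0.112 m and y of pos3_c in the frame of tray_floor between -0.112 and 0.112 m and x of pos4_c in the frame of tray_floor between -0.112 and 0.112 m and y of pos4_c in the frame of tray_floor between -0.112 and 0.112 m); the robot touches nothing.
It fails at once if a positioner is lifted before the lock is home on the knob (height (world z) of any of pos1_c, pos2_c, pos3_c, pos4_c above 0.09 m and value of joint lock below 0.03 m).
It fails at once if a bystander is moved more than 4 cm (distance of any of gel_box, ipa_bottle, screwdriver, objective, adapter_box, dish, jar from where it was at the start of the episode above 0.04 m).
Of pos1, pos2, pos3, pos4 only 2 to 4 are there at a start; the rules pass over those that are not, and their reading is None.
At some moment in a run one of pos1, pos2, pos3, pos4 may be knocked a few centimetres aside while the robot is not near it.
It also fails if it takes over 210 s, if anything falls off the work surface, if the arm or the gripper's body presses on something with over 40 N, if the wrist force passes 120 N, or if a joint passes its speed limit or range.

## Robot

A 6-joint arm with a two-finger parallel gripper is mounted at the origin on the work surface. World frame = base frame: x ahead of the robot, y to its left, z up, the work surface at z = 0. Lengths are in mm, angles in degrees, forces in N, time in s.
With the tool pointing down it reaches from about 350 to 850 mm from the base axis. Payload 8.1 kg.
Tool frame: the origin (TCP) lies at the very end of the fingers, on their centre line; the grasp point (between the pads) lies 19 mm behind it; z points along the fingers, y is the line along which they close (so a half turn about z gives the same grasp; the last joint's range is limited). The gripper opens to 85 mm and grips with 20 to 120 N. Pads are 22 mm wide; open, the fingers measure 114 mm over their backs; the gripper's body (76 mm by 85 mm) begins 54 mm behind the grasp point. The pads swing forward as they close: fully open they stand 13 mm farther back than shut.
Start: joints at [67.472, 7.471, 85.268, -0, 87.261, -4.893], TCP at [181.756, 571.813, 231.292] pointing down, gripper open.
Joint ranges: [-169.43, 169.43], [-51.17, 129.36], [1.28, 143.12], [-76.62, 256.62], [0, 156.53], [-152.29, 152.29]. Speed limits (degrees/s): [136.94, 136.94, 159.86, 180, 180, 180].

## Interface

Orientations are given as [roll, pitch, yaw] about the fixed x, y, z axes, in that order (R = Rz(yaw) Ry(pitch) Rx(roll)).
In Python, from bench import sense, eyes, job, models gives the robot as it stands. The module is installed in compiled form; this text tells all that it offers.
- The arm moves only by the tool apply_moves, never from a script. Its argument "rows" is a list of rows, each a list of 6 numbers: the shift along the tool's x, y, z in mm, then the turn, a rotation vector about the tool's x, y, z in rad. In form: [[dx, dy, dz, rx, ry, rz], ...]. A call has exactly 5 rows; each row shifts and turns the commanded pose from where the row before left it, along the tool's axes as they then stand; what a row does not reach is not made up. A row lasts 1/8 s, in which the tool goes at most 62.5 mm and 10.7 degrees, less where a joint would pass 70% of its speed; a pose out of reach is approached as far as the arm can. A call is refused whole if a number of a shift passes 62.5 or a number of a turn 0.188, either way. A call with a gripper value outside its range is refused whole. "fingers" is the finger opening in mm, from 0 to 85.4, set as the call begins (left out, the last holds). The fingers move at their own pace and stop on an object; "grip_force" is the grip in N (left out, the last holds). Time passes only in rows, so rows that do not move let the fingers close, or fill a call up. It gives the time, the measured TCP pose, the force, the opening and the grip force at its end, in the units of the state.
- sense(): the state, without advancing time (a new reading comes with each control period).
- eyes.snapshot(name): name is "scene" or "top" or "wrist"; returns (picture, depth): 384x512x3 uint8, red, green, blue; 384x512 float32, mm along the optical axis (not along the pixel's ray), 0 where there is no reading.
- eyes.get_calibration(name): a dict with "intrinsics" (3x3 intrinsics, pixels), "R" (3x3) and "t" (3): a world point X has camera coordinates R X + t; the wrist camera has in their place "mount" (4x4, takes a point from camera to tool coordinates, whose origin is the TCP and whose axes are the flange's). Camera axes: x right, y down, z forward; pixel columns grow to the right and rows downward; lengths in mm; the calibration is good to about 2 mm. A picture is of the moment at which its call begins: read the wrist's pose just before it. get_calibration takes no time and is no camera call.
- job.hand_in(): hands the job in; it is judged then, once.
Trained networks look in the newest picture that a camera, given by its name, has taken for a name from the list of things; names that differ only in an ending like _2 or _b are one class to them, and where a whole thing is asked for, a point or a joint stands for the part that bears it (a point fixed in the world has none). Each returns a list of dicts, best first, with "confidence" (0 to 1); they miss things now and then, are a little off and sometimes report something else, mostly with a low value. They report only what shows in the picture. A call takes as long as a camera call. They do not tell look-alikes from the thing itself.
- models.boxes_of(name, camera): "xyz" ([x, y, z] in mm, in world coordinates, good to about 4 mm: the middle of the surface that is visible of it).
- models.cut_out(name, camera): "pixels" (384x512 bool, what is visible of it).
- models.place_of(name, camera): "xyz" ([x, y, z] in mm, in world coordinates, good to about 4 mm: a listed point, or the origin of a listed thing).
The state is a dict: "time": time; "joint_pos": joint angles; "qd": joint speeds; "joint_efforts": joint torques, N m; "tool_pos": TCP position; "tcp_rot": TCP orientation; "ft_force": force on the tool from outside, world axes, zero at the start; "wrist_torque": the same for the moment, N m; "finger_gap": finger opening in mm; "grip_force": force on a finger pad.
Only numpy, scipy, OpenCV 4.12 (cv2) and the standard library are available. Lean on these libraries where they do the work, as an engineer would, in place of code of your own. Each camera call takes 0.05 s, during which the arm holds its last target. There are 200 camera calls.

## Working session

There is one attempt and no reset: what is moved stays moved. The work goes in short steps, Python scripts to look and compute and a tool call to move; the robot and the scene stay as the last step left them, time stands still between calls to the robot, and variables do not carry over. Pictures are saved under pics/ and viewed, at most 14 in all, crops included, and the job is handed in when it is done.

Besides the shell and the picture viewer there is one more tool, called after "Request:" as name(argument=value, ...) on one line, values as JSON. apply_moves: Moves the arm, as the interface text tells. Its arguments: {"type":"object","properties":{"rows":{"type":"array"},"fingers":{"type":"number"},"grip_force":{"type":"number"}},"required":["rows"]}

```bash
mkdir -p pics; cat > h.py <<'E'
import numpy as np, cv2
from bench import sense, eyes, job, models
def snap(n,f=None):
    p,d=eyes.snapshot(n)
    if f: cv2.imwrite('pics/'+f,cv2.cvtColor(p,cv2.COLOR_RGB2BGR))
    return p,d
def cloud(n,d):
    c=eyes.get_calibration(n);K=c['intrinsics'];v,u=np.mgrid[:384,:512]
    P=np.stack([(u-K[0,2])/K[0,0]*d,(v-K[1,2])/K[1,1]*d,d],-1)
    if 'R' in c: return (P-np.array(c['t']))@np.array(c['R'])
    return P
E
python3 - <<'E'
from h import *
s=sense();print({k:np.round(v,2) for k,v in s.items()})
for c in['top','scene']:
    p,d=snap(c,c+'0.png')
    C=cloud(c,d);np.save(c+'.npy',C)
    for n in ['isolator_grip','hasp_post','hasp_hinge','knob_grip','lock_tab','tray_floor','pos1_c']:
        print(c,n,[(np.round(r['xyz']).tolist(),round(r['confidence'],2)) for r in models.place_of(n,c)][:6])
print(sense()['time'])
E
```

```text
{'time': np.float64(0.0), 'joint_pos': array([67.47,  7.52, 85.33, -0.  , 87.26, -4.89]), 'qd': array([ 0.05,  0.01,  0.03, -0.09,  0.04,  0.18]), 'joint_efforts': array([ 0.000e+00, -5.694e+01, -5.006e+01,  0.000e+00,  1.000e-02,
        0.000e+00]), 'tool_pos': array([181.54, 571.28, 230.21]), 'tcp_rot': array([-1.7989e+02, -1.0000e-02,  1.6236e+02]), 'ft_force': array([-0.36, -0.06,  0.27]), 'wrist_torque': array([ 0.04, -0.01,  0.06]), 'grip_force': np.float64(0.0), 'finger_gap': np.float64(85.38)}
top isolator_grip [([491.0, 15.0, 101.0], 0.75)]
top hasp_post [([804.0, 85.0, 2.0], 0.63), ([743.0, 182.0, -0.0], 0.33)]
top hasp_hinge [([441.0, -82.0, 103.0], 0.43)]
top knob_grip [([658.0, -67.0, 84.0], 0.48), ([670.0, 43.0, 84.0], 0.2)]
top lock_tab []
top tray_floor [([487.0, 299.0, 9.0], 0.73)]
top pos1_c [([262.0, -383.0, 37.0], 0.82), ([425.0, -515.0, 35.0], 0.57), ([437.0, -345.0, 39.0], 0.55), ([309.0, -498.0, 33.0], 0.5), ([264.0, -240.0, 32.0], 0.48)]
scene isolator_grip [([492.0, 14.0, 106.0], 0.76)]
scene hasp_post [([500.0, -76.0, 97.0], 0.58), ([716.0, -202.0, 0.0], 0.31)]
scene hasp_hinge [([441.0, -76.0, 99.0], 0.51)]
scene knob_grip [([661.0, -61.0, 79.0], 0.55)]
scene lock_tab [([671.0, 44.0, 82.0], 0.68)]
scene tray_floor [([490.0, 302.0, 4.0], 0.72)]
scene pos1_c [([309.0, -502.0, 35.0], 0.91), ([440.0, -341.0, 41.0], 0.81), ([259.0, -380.0, 33.0], 0.75), ([255.0, -243.0, 36.0], 0.74)]
0.8
```

View pics/top0.png

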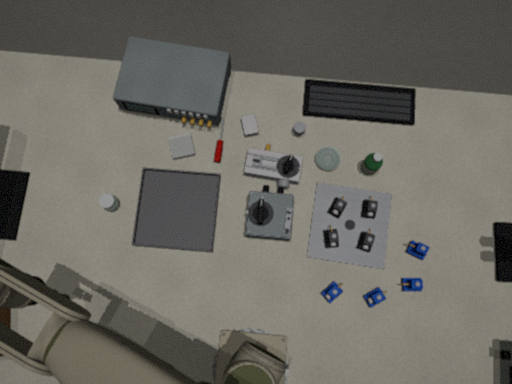

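View pics/scene0.png

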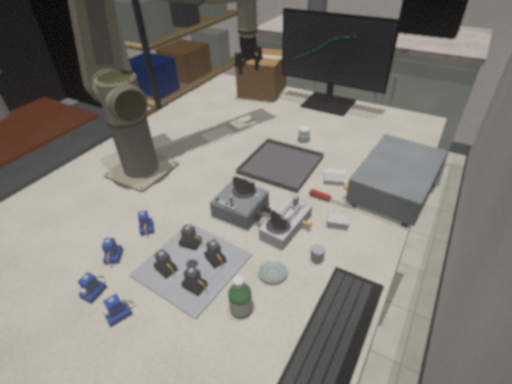

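The top picture shows the isolator box at (270,215), the knob block at (274,165), the tray at (177,210) and the platen at (350,225). On the platen are four black positioners at (338,207), (370,209), (331,238) and (366,241). The blue look-alikes are off it. I'll move the wrist camera above the controls.

Request:
apply_moves(rows=[[-50,0,-40,0,0,0.18],[-50,0,-40,0,0,0.18],[0,-60,-20,0,0,0.18],[0,-60,0,0,0,0.18],[0,-60,0,0,0,0.18]])

```text
time: 1.42
tool_pos: [137.7, 415.6, 329.5]
tcp_rot: [180.0, -0.0, 110.3]
ft_force: [-0.8, 1.1, 1.4]
finger_gap: 85.2
grip_force: 0.0
```

```bash
python3 - <<'E'
from h import *
s=sense();print(s['tool_pos'],s['tcp_rot'],s['joint_pos'])
c=eyes.get_calibration('wrist');print(np.round(c['mount'],3),c['intrinsics'])
C=np.load('top.npy')
def show(name,x0,x1,y0,y1,z0,z1):
    m=(C[...,0]>x0)&(C[...,0]<x1)&(C[...,1]>y0)&(C[...,1]<y1)&(C[...,2]>z0)&(C[...,2]<z1)
    P=C[m];r=cv2.minAreaRect(P[:,:2].astype(np.float32))
    print(name,len(P),np.round(P.mean(0),1),np.round(r[0]),np.round(r[1]),round(r[2],1))
show('isobar',430,550,-40,70,105,125)
show('knobbar',600,720,-120,0,88,110)
show('lock',600,720,10,80,85,110)
show('isobox',380,570,-110,120,62,76)
m=(C[...,0]>300)&(C[...,0]<620)&(C[...,1]>-420)&(C[...,1]<-110)&(C[...,2]>40)&(C[...,2]<90)
n,l=cv2.connectedComponents(m.astype(np.uint8))
for i in range(1,n):
    P=C[l==i]
    if len(P)>8: print('pos',len(P),np.round(P.mean(0)),cv2.minAreaRect(P[:,:2].astype(np.float32)))
E
```

```text
[137.74331323 415.63701969 329.4890934 ] [ 1.79964198e+02 -4.60451760e-02  1.10346922e+02] [ 6.49432481e+01 -1.92417785e+01  1.00037912e+02  7.74924465e-03
  9.91460448e+01  4.45975760e+01]
[[ 0.00000e+00 -9.62000e-01 -2.73000e-01  6.99090e+01]
 [ 1.00000e+00  0.00000e+00 -1.00000e-03 -4.19000e-01]
 [ 1.00000e-03 -2.73000e-01  9.62000e-01 -1.43225e+02]
 [ 0.00000e+00  0.00000e+00  0.00000e+00  1.00000e+00]] [[264.92162751   0.         256.96504701]
 [  0.         264.92162751 188.97695926]
 [  0.           0.           1.        ]]
isobar 125 [484.9  13.4 116.5] [485.  14.] [80. 16.] 2.1
knobbar 75 [658.1 -63.2  94. ] [658. -63.] [13. 61.] 75.3
lock 27 [666.7  44.7  92.5] [667.  45.] [14. 20.] 13.7
isobox 1575 [483.7 -19.   69.2] [486. -15.] [149. 152.] 0.5
pos 139 [ 536. -240.   67.] ((544.313232421875, -244.23092651367188), (29.18212890625, 64.50996398925781), 66.16625213623047)
pos 156 [ 542. -348.   65.] ((550.0924682617188, -349.8274230957031), (30.734163284301758, 64.76375579833984), 83.9143295288086)
pos 150 [ 430. -227.   67.] ((436.9112243652344, -227.0692901611328), (62.024330139160156, 30.963603973388672), 13.444296836853027)
pos 151 [ 430. -341.   66.] ((436.39666748046875, -344.14752197265625), (30.55356788635254, 62.27097702026367), 75.73443603515625)
```

```bash
cat >> h.py <<'E'
import json
from scipy.spatial.transform import Rotation as R
def plan(wps,start=None,vmax=55,wmax=0.18):
    """wps: list of (x,y,z,yaw[,maxmm per row]) tool down; prints calls of 5 rows, in tool axes"""
    if start is None:
        s=sense();p=np.array(s['tool_pos'],float);y=s['tcp_rot'][2]
        Q=R.from_euler('xyz',s['tcp_rot'],degrees=True)
        tilt=Q.apply([0,0,1]);print('start',np.round(p,1),np.round(s['tcp_rot'],1),'tilt',np.round(tilt[:2],3))
    else: p=np.array(start[:3],float);y=start[3]
    rows=[]
    for w in wps:
        t=np.array(w[:3],float);dy=np.radians(w[3]-y);v=w[4] if len(w)>4 else vmax
        n=max(1,int(np.ceil(np.linalg.norm(t-p)/v)),int(np.ceil(abs(dy)/wmax)))
        for i in range(n):
            q=p+(t-p)/(n-i);a=np.radians(y);d=q-p
            dyr=np.radians(w[3]-y)/(n-i)
            r=[d[0]*np.cos(a)+d[1]*np.sin(a), d[0]*np.sin(a)-d[1]*np.cos(a), -d[2],0,0,-dyr]
            r=[round(x,1) for x in r[:3]]+[0,0,round(r[5],3)]
            # follow what the rounded row does
            p=p+np.array([r[0]*np.cos(a)+r[1]*np.sin(a), r[0]*np.sin(a)-r[1]*np.cos(a),-r[2]]);y=y-np.degrees(r[5])
            rows.append(r)
    while len(rows)%5: rows.append([0]*6)
    for i in range(0,len(rows),5): print(json.dumps([[int(x) if x==int(x) else x for x in r] for r in rows[i:i+5]]))
def wcloud(f=None):
    s=sense();p,d=snap('wrist',f);P=cloud('wrist',d)
    M=np.array(eyes.get_calibration('wrist')['mount']);Q=R.from_euler('xyz',s['tcp_rot'],degrees=True).as_matrix()
    W=(P@M[:3,:3].T+M[:3,3])@Q.T+np.array(s['tool_pos']);W[d==0]=np.nan
    return p,W
def rect(W,name,x0,x1,y0,y1,z0,z1):
    m=(W[...,0]>x0)&(W[...,0]<x1)&(W[...,1]>y0)&(W[...,1]<y1)&(W[...,2]>z0)&(W[...,2]<z1)
    n,l,st,_=cv2.connectedComponentsWithStats(m.astype(np.uint8))
    for i in range(1,n):
        if st[i,4]<25: continue
        P=W[l==i];r=cv2.minAreaRect(P[:,:2].astype(np.float32))
        (w,h),a=r[1],r[2]
        if h>w:w,h,a=h,w,a+90
        if a>90:a-=180
        print(name,st[i,4],'z',np.round(np.median(P[:,2]),1),'c',np.round(r[0],1),'len',round(w,1),'wid',round(h,1),'ang of length',round(a,1))
E
python3 -c "
from h import *
plan([(364,220,320,60),(590,-20,280,0)])"
```

```text
start [137.7 415.6 329.5] [180.   -0.  110.3] tilt [0.    0.001]
[[-43.7, 24, 1.6, 0, 0, 0.146], [-39.7, 30.1, 1.6, 0, 0, 0.147], [-34.9, 35.6, 1.6, 0, 0, 0.146], [-29.3, 40.3, 1.6, 0, 0, 0.147], [-23.1, 44.2, 1.5, 0, 0, 0.146]]
[[-16.4, 47.1, 1.6, 0, 0, 0.147], [-13.5, 45.1, 5.7, 0, 0, 0.15], [-6.7, 46.6, 5.7, 0, 0, 0.149], [0.3, 47.1, 5.7, 0, 0, 0.15], [7.4, 46.5, 5.7, 0, 0, 0.149]]
[[14.2, 44.9, 5.7, 0, 0, 0.15], [20.8, 42.3, 5.7, 0, 0, 0.149], [26.8, 38.7, 5.8, 0, 0, 0.15], [0, 0, 0, 0, 0, 0], [0, 0, 0, 0, 0, 0]]
```

Request:
apply_moves(rows=[[-44,24,2,0,0,0.146],[-40,30,2,0,0,0.147],[-35,36,2,0,0,0.146],[-29,40,2,0,0,0.147],[-23,44,2,0,0,0.146]])

```text
time: 2.05
tool_pos: [329.2, 254.0, 319.4]
tcp_rot: [180.0, -0.0, 68.6]
ft_force: [-0.1, 0.8, 0.3]
finger_gap: 84.8
grip_force: 0.0
```

Request:
apply_moves(rows=[[-16,47,2,0,0,0.147],[-13,45,6,0,0,0.15],[-7,47,6,0,0,0.15],[0,47,6,0,0,0.15],[7,46,6,0,0,0.15]])

```text
time: 2.68
tool_pos: [496.7, 85.8, 293.2]
tcp_rot: [180.0, -0.0, 25.8]
ft_force: [0.9, -0.2, 0.7]
finger_gap: 85.9
grip_force: 0.0
```

Request:
apply_moves(rows=[[14,45,6,0,0,0.15],[21,42,6,0,0,0.15],[27,39,6,0,0,0.15],[0,0,0,0,0,0],[0,0,0,0,0,0]])

```text
time: 3.3
tool_pos: [593.1, -15.2, 275.0]
tcp_rot: [-180.0, 0.0, 0.3]
ft_force: [-0.2, 0.3, 1.1]
finger_gap: 85.7
grip_force: 0.0
```

```bash
python3 -c "
from h import *
print(sense()['tool_pos'],sense()['tcp_rot'])
p,W=wcloud('w1.png');np.save('w1.npy',W)
rect(W,'isobar',430,550,-40,70,108,125)
rect(W,'isobox',380,570,-110,120,62,76)
rect(W,'post',380,570,-110,-40,105,130)
rect(W,'tongue',380,570,-140,-30,71.5,82)
rect(W,'knobbar',600,720,-120,0,88,110)
rect(W,'lock',600,720,10,80,85,110)
rect(W,'block',590,740,-150,120,45,53)
for n in ['hasp_post','hasp_hinge','isolator_grip','knob_grip','lock_tab']:
    print(n,[(np.round(r['xyz']).tolist(),round(r['confidence'],2)) for r in models.place_of(n,'wrist')][:3])
"
```

```text
[593.13936909 -15.15678293 274.9504299 ] [-1.79977264e+02  3.98846700e-02  3.12042279e-01]
isobar 762 z 118.2 c [490.2  15.1] len 79.2 wid 16.0 ang of length 2.2
isobox 7500 z 70.7 c [491.  -13.1] len 153.4 wid 147.1 ang of length -89.7
post 92 z 117.5 c [500.  -77.9] len 10.8 wid 10.2 ang of length -89.9
tongue 576 z 76.7 c [471.5 -76.3] len 88.7 wid 18.7 ang of length -2.6
knobbar 646 z 96.2 c [661.9 -62.1] len 59.8 wid 14.1 ang of length -16.0
lock 203 z 94.2 c [670.8  45.1] len 21.5 wid 11.8 ang of length 84.8
block 6780 z 50.7 c [655.4 -11.5] len 190.1 wid 111.7 ang of length 85.2
hasp_post [([499.0, -77.0, 100.0], 0.56)]
hasp_hinge [([440.0, -75.0, 101.0], 0.88), ([548.0, -348.0, 41.0], 0.43), ([714.0, -198.0, -2.0], 0.3)]
isolator_grip [([490.0, 12.0, 106.0], 0.82), ([714.0, -199.0, -1.0], 0.43)]
knob_grip [([664.0, -67.0, 82.0], 0.86), ([500.0, -80.0, 100.0], 0.48)]
lock_tab [([672.0, 43.0, 78.0], 0.92)]
```

View pics/w1.png

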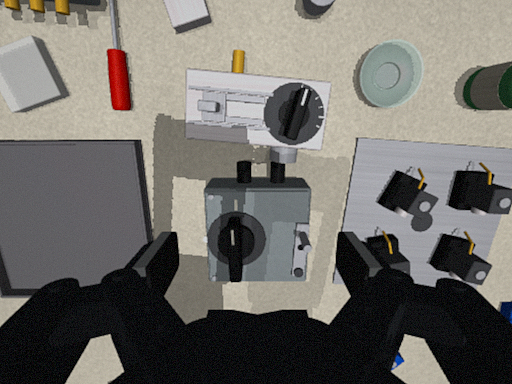

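The wrist picture shows the isolator bar at (236,245), the hasp post at (303,240), the knob at (297,108) and the lock tab at (208,105). This agrees with the depth fits. Next I'll grip the isolator handle.

```bash
python3 -c "
from h import *
plan([(490.5,15,180,2.2),(490.5,15,86,2.2,30)])
print('turn');plan([(490.5,15,86,92)],start=(490.5,15,86,2.2),wmax=.15)"
```

```text
start [593.2 -14.5 275.8] [ 1.8e+02 -1.0e-01  4.0e-01] tilt [ 0.001 -0.   ]
[[-34.2, -10.1, 31.9, 0, 0, -0.011], [-34, -10.4, 32, 0, 0, -0.011], [-33.9, -10.8, 31.9, 0, 0, -0.01], [0, 0, 23.5, 0, 0, 0], [0, 0, 23.5, 0, 0, 0]]
[[0, 0, 23.5, 0, 0, 0], [0, 0, 23.5, 0, 0, 0], [0, 0, 0, 0, 0, 0], [0, 0, 0, 0, 0, 0], [0, 0, 0, 0, 0, 0]]
turn
[[0, 0, 0, 0, 0, -0.142], [0, 0, 0, 0, 0, -0.143], [0, 0, 0, 0, 0, -0.142], [0, 0, 0, 0, 0, -0.143], [0, 0, 0, 0, 0, -0.142]]
[[0, 0, 0, 0, 0, -0.143], [0, 0, 0, 0, 0, -0.142], [0, 0, 0, 0, 0, -0.143], [0, 0, 0, 0, 0, -0.142], [0, 0, 0, 0, 0, -0.143]]
[[0, 0, 0, 0, 0, -0.142], [0, 0, 0, 0, 0, 0], [0, 0, 0, 0, 0, 0], [0, 0, 0, 0, 0, 0], [0, 0, 0, 0, 0, 0]]
```

Request:
apply_moves(rows=[[-34,-10,32,0,0,-0.011],[-34,-10,32,0,0,-0.011],[-34,-11,32,0,0,-0.01],[0,0,23,0,0,0],[0,0,23,0,0,0]])

```text
time: 4.22
tool_pos: [490.4, 14.7, 132.8]
tcp_rot: [180.0, -0.1, 2.2]
ft_force: [-0.7, 1.1, 0.2]
finger_gap: 85.3
grip_force: 0.0
```

Request:
apply_moves(rows=[[0,0,23,0,0,0],[0,0,23,0,0,0],[0,0,2,0,0,0],[0,0,0,0,0,0],[0,0,0,0,0,0]])

```text
time: 4.85
tool_pos: [491.8, 14.1, 86.6]
tcp_rot: [180.0, -0.1, 2.1]
ft_force: [0.2, 0.0, -0.3]
finger_gap: 85.3
grip_force: 0.0
```

Request:
apply_moves(rows=[[0,0,0,0,0,0],[0,0,0,0,0,0],[0,0,0,0,0,0],[0,0,0,0,0,0],[0,0,0,0,0,0]], fingers=8, grip_force=35)

```text
time: 5.48
tool_pos: [490.9, 14.2, 85.3]
tcp_rot: [-180.0, 0.0, 2.1]
ft_force: [-0.9, 1.0, 2.9]
finger_gap: 15.6
grip_force: 37.6
```

Request:
apply_moves(rows=[[0,0,0,0,0,-0.14],[0,0,0,0,0,-0.14],[0,0,0,0,0,-0.14],[0,0,0,0,0,-0.14],[0,0,0,0,0,-0.14]])

```text
time: 6.1
tool_pos: [490.5, 15.2, 85.3]
tcp_rot: [-179.9, -0.0, 42.5]
ft_force: [-3.5, 6.0, 5.0]
finger_gap: 15.4
grip_force: 38.0
```

Request:
apply_moves(rows=[[0,0,0,0,0,-0.14],[0,0,0,0,0,-0.14],[0,0,0,0,0,-0.14],[0,0,0,0,0,-0.14],[0,0,0,0,0,-0.14]])

```text
time: 6.72
tool_pos: [489.6, 15.6, 85.2]
tcp_rot: [-179.8, -0.1, 82.6]
ft_force: [-9.2, 8.8, 9.9]
finger_gap: 15.8
grip_force: 38.7
```

Request:
apply_moves(rows=[[0,0,0,0,0,-0.08],[0,0,0,0,0,-0.08],[0,0,0,0,0,0],[0,0,0,0,0,0],[0,0,0,0,0,0]])

```text
time: 7.35
tool_pos: [489.4, 15.7, 85.2]
tcp_rot: [-179.8, -0.2, 91.4]
ft_force: [-10.8, 8.1, 10.2]
finger_gap: 15.3
grip_force: 41.3
```

Isolator is at off. Next is the hasp.

```bash
python3 -c "
from h import *
plan([(489.4,15.7,140,90),(500,-77.5,140,90),(500,-77.5,84,90,28)])
print('arc')
w=[(440+60*np.cos(np.radians(a)),-76.3+60*np.sin(np.radians(a)),84,90) for a in np.linspace(-1.5,-93,13)]
plan(w[1:],start=(500,-77.5,84,90))"
```

```text
start [489.4  15.7  85.2] [-179.8   -0.2   91.4] tilt [-0.003  0.003]
[[0, 0, -54.8, 0, 0, 0.025], [-46.6, 5.3, 0, 0, 0, 0], [-46.6, 5.3, 0, 0, 0, 0], [0, 0, 18.7, 0, 0, 0], [0, 0, 18.7, 0, 0, 0]]
[[0, 0, 18.6, 0, 0, 0], [0, 0, 0, 0, 0, 0], [0, 0, 0, 0, 0, 0], [0, 0, 0, 0, 0, 0], [0, 0, 0, 0, 0, 0]]
arc
[[-8.3, -0.8, 0, 0, 0, 0], [-7.8, -1.7, 0, 0, 0, 0], [-7.5, -2.8, 0, 0, 0, 0], [-7, -3.8, 0, 0, 0, 0], [-6.5, -4.7, 0, 0, 0, 0]]
[[-5.8, -5.5, 0, 0, 0, 0], [-5, -6.2, 0, 0, 0, 0], [-4.1, -6.8, 0, 0, 0, 0], [-3.2, -7.3, 0, 0, 0, 0], [-2.2, -7.7, 0, 0, 0, 0]]
[[-1.2, -7.9, 0, 0, 0, 0], [-0.1, -7.9, 0, 0, 0, 0], [0, 0, 0, 0, 0, 0], [0, 0, 0, 0, 0, 0], [0, 0, 0, 0, 0, 0]]
```

Request:
apply_moves(rows=[[0,0,0,0,0,0],[0,0,0,0,0,0],[0,0,-20,0,0,0.025],[0,0,-35,0,0,0],[0,0,-5,0,0,0]], fingers=40)

```text
time: 7.98
tool_pos: [492.9, 13.8, 148.0]
tcp_rot: [179.7, 0.0, 90.0]
ft_force: [0.6, 0.1, 0.6]
finger_gap: 40.0
grip_force: 0.0
```

Request:
apply_moves(rows=[[-47,5,0,0,0,0],[-46,5,0,0,0,0],[0,0,0,0,0,0],[0,0,20,0,0,0],[0,0,0,0,0,0]])

```text
time: 8.6
tool_pos: [499.2, -78.0, 122.9]
tcp_rot: [-179.8, -0.1, 90.1]
ft_force: [1.0, -0.2, -0.5]
finger_gap: 39.6
grip_force: 0.0
```

```bash
python3 -c "
from h import *
plan([(500,-77.5,84,90,28)])"
```

```text
start [499.2 -78.  122.9] [-1.798e+02 -1.000e-01  9.010e+01] tilt [-0.004  0.001]
[[0.2, 0.4, 19.4, 0, 0, 0.001], [0.3, 0.4, 19.5, 0, 0, 0], [0, 0, 0, 0, 0, 0], [0, 0, 0, 0, 0, 0], [0, 0, 0, 0, 0, 0]]
```

Request:
apply_moves(rows=[[0,1,20,0,0,0],[0,0,19,0,0,0],[0,0,0,0,0,0],[0,0,0,0,0,0],[0,0,0,0,0,0]])

```text
time: 9.22
tool_pos: [502.6, -79.0, 87.1]
tcp_rot: [179.9, 0.0, 90.1]
ft_force: [0.8, 0.4, -0.3]
finger_gap: 40.0
grip_force: 0.0
```

Request:
apply_moves(rows=[[0,0,0,0,0,0],[0,0,0,0,0,0],[0,0,0,0,0,0],[0,0,0,0,0,0],[0,0,0,0,0,0]], fingers=4, grip_force=25)

```text
time: 9.85
tool_pos: [500.0, -78.8, 86.5]
tcp_rot: [-179.7, -0.0, 90.1]
ft_force: [-13.7, 0.9, 12.1]
finger_gap: 10.2
grip_force: 25.8
```

Request:
apply_moves(rows=[[-8,-1,0,0,0,0],[-8,-2,0,0,0,0],[-7,-3,0,0,0,0],[-7,-4,0,0,0,0],[-7,-5,0,0,0,0]])

```text
time: 10.48
tool_pos: [486.8, -115.2, 86.5]
tcp_rot: [-180.0, -0.1, 90.1]
ft_force: [-1.2, 2.8, 4.3]
finger_gap: 10.0
grip_force: 25.2
```

Request:
apply_moves(rows=[[-6,-5,0,0,0,0],[-5,-6,0,0,0,0],[-4,-7,0,0,0,0],[-3,-7,0,0,0,0],[-2,-8,0,0,0,0]])

```text
time: 11.1
tool_pos: [454.7, -137.7, 86.8]
tcp_rot: [179.8, 0.2, 90.0]
ft_force: [3.6, -3.9, -0.7]
finger_gap: 10.4
grip_force: 25.0
```

Request:
apply_moves(rows=[[-1,-8,0,0,0,0],[0,-7,0,0,0,0],[0,0,0,0,0,0],[0,0,0,0,0,0],[0,0,0,0,0,0]])

```text
time: 11.72
tool_pos: [439.2, -138.1, 86.7]
tcp_rot: [180.0, 0.1, 90.0]
ft_force: [-0.1, -5.7, 2.7]
finger_gap: 10.2
grip_force: 25.3
```

Request:
apply_moves(rows=[[0,0,0,0,0,0],[0,0,0,0,0,0],[0,0,-15,0,0,0],[0,0,-30,0,0,0],[0,0,-20,0,0,0]], fingers=30)

```text
time: 12.35
tool_pos: [439.6, -137.0, 153.5]
tcp_rot: [179.9, 0.0, 90.1]
ft_force: [-0.2, -0.9, -0.7]
finger_gap: 29.6
grip_force: 0.0
```

```bash
python3 -c "
from h import *
print(np.round(sense()['tool_pos']))
plan([(500,-100,200,60),(610,-62,190,-16)])"
```

```text
[ 440. -137.  153.]
start [ 439.6 -137.   153.5] [179.9   0.   90.1] tilt [ 0.002 -0.001]
[[12.3, 20.2, -15.5, 0, 0, 0.175], [15.6, 17.7, -15.5, 0, 0, 0.175], [18.5, 14.7, -15.5, 0, 0, 0.175], [11, 9.5, 1.2, 0, 0, 0.166], [12.4, 7.6, 1.3, 0, 0, 0.166]]
[[13.5, 5.4, 1.2, 0, 0, 0.166], [14.2, 3.1, 1.3, 0, 0, 0.166], [14.5, 0.7, 1.2, 0, 0, 0.166], [14.5, -1.7, 1.3, 0, 0, 0.165], [14, -4, 1.2, 0, 0, 0.166]]
[[13.1, -6.3, 1.3, 0, 0, 0.165], [0, 0, 0, 0, 0, 0], [0, 0, 0, 0, 0, 0], [0, 0, 0, 0, 0, 0], [0, 0, 0, 0, 0, 0]]
```

```bash
python3 -c "
from h import *
plan([(500,-110,220,120),(660,-62,215,164)])"
```

```text
start [ 439.6 -137.   153.5] [179.9   0.   90.1] tilt [ 0.002 -0.001]
[[9, 20.2, -22.2, 0, 0, -0.174], [5.4, 21.4, -22.2, 0, 0, -0.174], [1.5, 22, -22.1, 0, 0, -0.174], [-7.7, 32.5, 1, 0, 0, -0.154], [-12.6, 31, 1, 0, 0, -0.154]]
[[-17.1, 28.6, 1, 0, 0, -0.153], [-21.3, 25.7, 1, 0, 0, -0.154], [-25, 22.2, 1, 0, 0, -0.153], [0, 0, 0, 0, 0, 0], [0, 0, 0, 0, 0, 0]]
```

Request:
apply_moves(rows=[[9,20,-22,0,0,-0.174],[5,21,-22,0,0,-0.174],[2,22,-22,0,0,-0.174],[-8,32,1,0,0,-0.154],[-13,31,1,0,0,-0.154]], fingers=60)

```text
time: 12.98
tool_pos: [564.2, -91.2, 216.9]
tcp_rot: [179.9, 0.1, 137.9]
ft_force: [0.2, 0.5, 1.1]
finger_gap: 60.0
grip_force: 0.0
```

Request:
apply_moves(rows=[[-17,29,1,0,0,-0.154],[-21,26,1,0,0,-0.154],[-25,22,1,0,0,-0.154],[0,0,0,0,0,0],[0,0,0,0,0,0]])

```text
time: 13.6
tool_pos: [658.3, -62.1, 212.6]
tcp_rot: [-180.0, -0.0, 164.0]
ft_force: [-0.2, -0.1, 0.6]
finger_gap: 59.8
grip_force: 0.0
```

```bash
python3 -c "
from h import *
p,W=wcloud('w2.png')
rect(W,'knobbar',600,720,-120,0,88,110)
rect(W,'lock',600,720,10,80,85,110)
rect(W,'block',610,710,-150,100,45,53)
plan([(662,-62,130,164),(662,-62,67,164,20)])"
```

```text
knobbar 780 z 96.2 c [660.4 -63.1] len 59.4 wid 13.6 ang of length -15.7
lock 314 z 93.9 c [669.7  44.1] len 21.8 wid 12.6 ang of length 84.8
block 7876 z 50.6 c [661.7 -13.4] len 189.6 wid 96.2 ang of length 85.1
start [658.2 -62.3 212.7] [-180.   -0.  164.] tilt [-0. -0.]
[[-1.8, 0.7, 41.4, 0, 0, 0], [-1.8, 0.6, 41.3, 0, 0, 0], [0, 0, 15.8, 0, 0, 0], [0, 0, 15.7, 0, 0, 0], [0, 0, 15.8, 0, 0, 0]]
[[0, 0, 15.7, 0, 0, 0], [0, 0, 0, 0, 0, 0], [0, 0, 0, 0, 0, 0], [0, 0, 0, 0, 0, 0], [0, 0, 0, 0, 0, 0]]
```

View pics/w2.png

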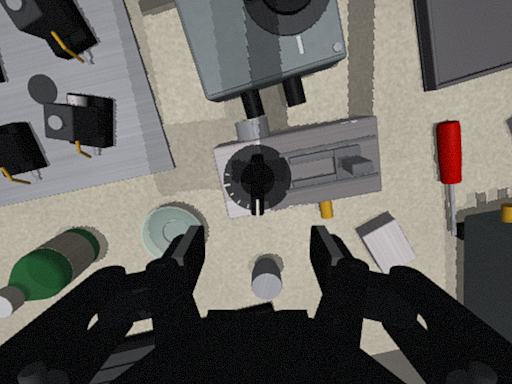

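The knob bar is at (257,185), the lock tab at (357,165), the objective at (266,278) and the dish at (173,232). The knob is clear to grip.

Request:
apply_moves(rows=[[-2,1,42,0,0,0],[-1,0,42,0,0,0],[0,0,15,0,0,0],[0,0,15,0,0,0],[0,0,15,0,0,0]])

```text
time: 14.28
tool_pos: [663.0, -62.2, 84.4]
tcp_rot: [180.0, 0.2, 164.1]
ft_force: [0.8, -0.1, -0.1]
finger_gap: 60.0
grip_force: 0.0
```

Request:
apply_moves(rows=[[0,0,15,0,0,0],[0,0,0,0,0,0],[0,0,0,0,0,0],[0,0,0,0,0,0],[0,0,0,0,0,0]])

```text
time: 14.9
tool_pos: [662.3, -62.0, 68.8]
tcp_rot: [180.0, 0.1, 164.1]
ft_force: [0.3, -0.1, -0.4]
finger_gap: 59.9
grip_force: 0.0
```

Request:
apply_moves(rows=[[0,0,0,0,0,0],[0,0,0,0,0,0],[0,0,0,0,0,0],[0,0,0,0,0,0],[0,0,0,0,0,0]], fingers=6, grip_force=30)

```text
time: 15.52
tool_pos: [661.7, -62.8, 68.3]
tcp_rot: [-179.9, -0.0, 164.1]
ft_force: [-2.8, -3.4, 2.4]
finger_gap: 13.6
grip_force: 32.8
```

Request:
apply_moves(rows=[[0,0,0,0,0,0.138],[0,0,0,0,0,0.138],[0,0,0,0,0,0.138],[0,0,0,0,0,0.138],[0,0,0,0,0,0.138]])

```text
time: 16.15
tool_pos: [661.9, -62.5, 68.4]
tcp_rot: [-180.0, 0.0, 124.3]
ft_force: [-0.9, -3.3, 1.5]
finger_gap: 13.5
grip_force: 32.6
```

Request:
apply_moves(rows=[[0,0,0,0,0,0.138],[0,0,0,0,0,0.138],[0,0,0,0,0,0.138],[0,0,0,0,0,0.138],[0,0,0,0,0,0.138]])

```text
time: 16.77
tool_pos: [662.4, -62.4, 68.4]
tcp_rot: [179.9, 0.0, 84.7]
ft_force: [0.9, -2.6, 0.7]
finger_gap: 13.7
grip_force: 32.4
```

Request:
apply_moves(rows=[[0,0,0,0,0,0],[0,0,0,0,0,0],[0,0,0,0,0,0],[0,0,0,0,0,0],[0,0,0,0,0,0]])

```text
time: 17.4
tool_pos: [662.3, -62.4, 68.4]
tcp_rot: [179.9, 0.0, 85.1]
ft_force: [3.4, -4.7, -1.3]
finger_gap: 13.2
grip_force: 32.3
```

Request:
apply_moves(rows=[[0,0,0,0,0,0],[0,0,0,0,0,0],[0,0,-20,0,0,0],[0,0,-35,0,0,0],[0,0,0,0,0,0]], fingers=40)

```text
time: 18.02
tool_pos: [664.9, -62.2, 129.2]
tcp_rot: [179.5, 0.0, 85.0]
ft_force: [0.7, 0.3, 0.5]
finger_gap: 40.0
grip_force: 0.0
```

Request:
apply_moves(rows=[[54,0,0,0,0,0],[53,0,0,0,0,0],[0,0,0,0,0,0],[0,0,0,0,0,0],[0,0,0,0,0,0]])

```text
time: 18.65
tool_pos: [671.1, 43.4, 123.2]
tcp_rot: [-180.0, 0.0, 84.9]
ft_force: [0.5, -0.8, 0.9]
finger_gap: 40.0
grip_force: 0.0
```

```bash
python3 -c "
from h import *
p,W=wcloud()
rect(W,'knobbar',600,720,-120,0,88,110)
plan([(670.2,44.5,66,85,20)])"
```

```text
knobbar 147 z 92.8 c [663.6 -33.2] len 12.7 wid 3.7 ang of length -0.5
start [671.2  43.4 123.2] [-180.     0.    84.9] tilt [-0. -0.]
[[0.3, -0.4, 19.1, 0, 0, 0], [0.4, -0.3, 19.1, 0, 0, -0.001], [0.3, -0.4, 19, 0, 0, 0], [0, 0, 0, 0, 0, 0], [0, 0, 0, 0, 0, 0]]
```

Request:
apply_moves(rows=[[1,-1,19,0,0,0],[0,0,19,0,0,0],[0,0,18,0,0,0],[0,0,0,0,0,0],[0,0,0,0,0,0]])

```text
time: 19.32
tool_pos: [670.4, 45.8, 67.2]
tcp_rot: [180.0, 0.0, 85.0]
ft_force: [0.0, -0.6, 0.9]
finger_gap: 40.1
grip_force: 0.0
```

Request:
apply_moves(rows=[[0,0,0,0,0,0],[0,0,0,0,0,0],[0,0,0,0,0,0],[0,0,0,0,0,0],[0,0,0,0,0,0]], fingers=5, grip_force=35)

```text
time: 19.95
tool_pos: [671.3, 45.8, 68.4]
tcp_rot: [179.9, -0.0, 85.0]
ft_force: [2.8, 0.7, 6.2]
finger_gap: 11.4
grip_force: 38.5
```

Request:
apply_moves(rows=[[-8,0,0,0,0,0],[-8,0,0,0,0,0],[-8,0,0,0,0,0],[-8,0,0,0,0,0],[-8,0,0,0,0,0]])

```text
time: 20.58
tool_pos: [668.0, 7.2, 68.4]
tcp_rot: [179.8, -0.2, 85.0]
ft_force: [6.8, 30.2, 4.4]
finger_gap: 11.1
grip_force: 38.4
```

Request:
apply_moves(rows=[[-1,0,0,0,0,0],[0,0,0,0,0,0],[0,0,0,0,0,0],[0,0,0,0,0,0],[0,0,0,0,0,0]])

```text
time: 21.2
tool_pos: [668.1, 7.5, 68.4]
tcp_rot: [179.8, -0.2, 85.1]
ft_force: [4.0, 10.1, 5.5]
finger_gap: 11.0
grip_force: 38.4
```

Request:
apply_moves(rows=[[0,0,0,0,0,0],[0,0,0,0,0,0],[0,0,-20,0,0,0],[0,0,-40,0,0,0],[0,0,-30,0,0,0]], fingers=40)

```text
time: 21.82
tool_pos: [667.3, 4.6, 160.5]
tcp_rot: [179.9, 0.0, 85.0]
ft_force: [0.3, -0.4, -0.0]
finger_gap: 40.4
grip_force: 0.0
```

```bash
python3 -c "
from h import *
plan([(540,-170,320,0)])"
```

```text
start [667.3   4.6 160.5] [179.9   0.   85. ] tilt [ 0.002 -0.   ]
[[-20.6, -12.4, -17.7, 0, 0, 0.165], [-22.3, -8.9, -17.7, 0, 0, 0.165], [-23.5, -5.1, -17.7, 0, 0, 0.165], [-24, -1.1, -17.7, 0, 0, 0.165], [-23.8, 2.8, -17.7, 0, 0, 0.165]]
[[-23, 6.7, -17.8, 0, 0, 0.165], [-21.6, 10.4, -17.7, 0, 0, 0.164], [-19.7, 13.8, -17.8, 0, 0, 0.165], [-17.2, 16.8, -17.7, 0, 0, 0.164], [0, 0, 0, 0, 0, 0]]
```

Request:
apply_moves(rows=[[-21,-12,-18,0,0,0.165],[-22,-9,-18,0,0,0.165],[-24,-5,-18,0,0,0.165],[-24,-1,-18,0,0,0.165],[-24,3,-18,0,0,0.165]], fingers=85)

```text
time: 22.45
tool_pos: [595.8, -94.0, 249.4]
tcp_rot: [179.9, -0.0, 37.4]
ft_force: [0.4, -0.4, 0.1]
finger_gap: 85.0
grip_force: 0.0
```

Request:
apply_moves(rows=[[-23,7,-18,0,0,0.165],[-22,10,-18,0,0,0.165],[-20,14,-18,0,0,0.165],[-17,17,-18,0,0,0.165],[0,0,0,0,0,0]])

```text
time: 23.08
tool_pos: [539.3, -172.9, 322.7]
tcp_rot: [179.9, -0.2, -0.2]
ft_force: [0.0, 0.4, 0.0]
finger_gap: 84.9
grip_force: 0.0
```

```bash
python3 -c "
from h import *
print(sense()['tool_pos'],sense()['tcp_rot'])
p,W=wcloud('w3.png');np.save('w3.npy',W);cv2.imwrite('w3rgb.png',p)
rect(W,'isobar',430,550,-40,70,108,125)
rect(W,'post',380,570,-180,-40,105,130)
rect(W,'knobbar',600,720,-120,-20,88,110)
rect(W,'lock',600,720,-15,80,85,110)
rect(W,'POSTOP',340,640,-420,-120,62,85)
print([(np.round(r['xyz']).tolist(),round(r['confidence'],2)) for r in models.place_of('pos1_c','wrist')])
"
```

```text
[ 539.302304   -172.88251514  322.68920675] [179.87091303  -0.24836057  -0.23219902]
isobar 720 z 117.9 c [489.5  14.5] len 80.5 wid 16.5 ang of length -89.2
post 65 z 118.2 c [ 440.1 -135.6] len 9.7 wid 9.6 ang of length 4.7
knobbar 561 z 96.0 c [661.9 -62. ] len 60.4 wid 14.1 ang of length 85.1
lock 204 z 93.8 c [667.5   7.2] len 22.8 wid 12.1 ang of length 87.3
POSTOP 512 z 74.5 c [ 568.6 -198.5] len 35.8 wid 29.8 ang of length -23.9
POSTOP 565 z 74.4 c [ 548.5 -348.5] len 35.9 wid 30.3 ang of length -1.9
POSTOP 469 z 74.4 c [ 437. -342.] len 35.8 wid 30.4 ang of length -12.7
POSTOP 435 z 74.5 c [ 437.1 -227. ] len 36.2 wid 30.1 ang of length 10.4
POSTOP 178 z 76.5 c [ 439.2 -135.4] len 30.7 wid 17.7 ang of length 87.2
[([259.0, -243.0, 32.0], 0.96), ([427.0, -522.0, 35.0], 0.91), ([436.0, -345.0, 43.0], 0.88), ([312.0, -500.0, 36.0], 0.66)]
```

View pics/w3.png

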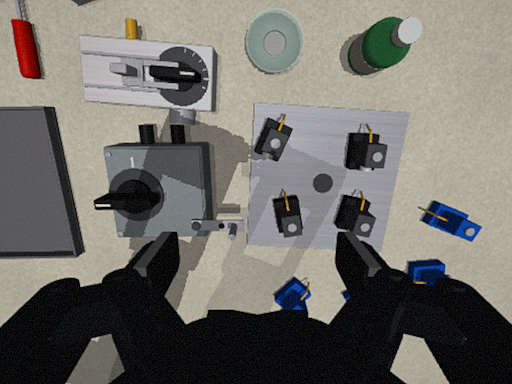

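The picture shows the isolator bar at off (130,200), the hasp swung out (232,228) and the lock around the knob (130,72). The black positioners are at (272,145), (370,150), (288,222) and (356,225). The first of these has been knocked aside. Now the transfers.

```bash
python3 -c "
from h import *
plan([(437,-227,130,10.4),(437,-227,39,10.4,25)])
print('carry');plan([(437,-227,200,10.4),(460,30,210,5),(440,230,200,0),(440,245,39.5,0,40)],start=(437,-227,39,10.4))
C=np.load('top.npy')
rect(C,'tray rim',330,650,140,460,17,32)
rect(C,'tray floor',330,650,140,460,2,12)
"
```

```text
start [ 539.4 -171.2  319.9] [ 1.8e+02 -1.0e-01  0.0e+00] tilt [ 0.001 -0.   ]
[[-20.5, 11.1, 38, 0, 0, -0.036], [-20.9, 10.4, 38, 0, 0, -0.036], [-21.2, 9.7, 38, 0, 0, -0.036], [-21.6, 8.9, 38, 0, 0, -0.036], [-21.9, 8.1, 37.9, 0, 0, -0.037]]
[[0, 0, 22.8, 0, 0, 0], [0, 0, 22.7, 0, 0, 0], [0, 0, 22.8, 0, 0, 0], [0, 0, 22.7, 0, 0, 0], [0, 0, 0, 0, 0, 0]]
carry
[[0, 0, -53.7, 0, 0, 0], [0, 0, -53.6, 0, 0, 0], [0, 0, -53.7, 0, 0, 0], [13.8, -49.7, -2, 0, 0, 0.019], [12.9, -50, -2, 0, 0, 0.019]]
[[11.9, -50.2, -2, 0, 0, 0.019], [10.9, -50.4, -2, 0, 0, 0.019], [10, -50.7, -2, 0, 0, 0.018], [-0.6, -50.2, 2.5, 0, 0, 0.022], [-1.7, -50.2, 2.5, 0, 0, 0.022]]
[[-2.8, -50.2, 2.5, 0, 0, 0.022], [-4, -50.1, 2.5, 0, 0, 0.022], [0, -3, 32.1, 0, 0, 0], [0, -3, 32.1, 0, 0, 0], [0, -3, 32.1, 0, 0, 0]]
[[0, -3, 32.1, 0, 0, 0], [0, -3, 32.1, 0, 0, 0], [0, 0, 0, 0, 0, 0], [0, 0, 0, 0, 0, 0], [0, 0, 0, 0, 0, 0]]
tray rim 525 z 23.0 c [483.6 299.3] len 272.1 wid 270.6 ang of length -89.4
tray floor 4040 z 5.3 c [485.7 301.4] len 261.2 wid 260.4 ang of length -89.3
```

Request:
apply_moves(rows=[[-20,11,38,0,0,-0.036],[-21,10,38,0,0,-0.036],[-21,10,38,0,0,-0.036],[-22,9,38,0,0,-0.036],[-22,8,38,0,0,-0.037]], fingers=60)

```text
time: 23.8
tool_pos: [436.1, -225.8, 127.2]
tcp_rot: [-179.9, 0.0, 10.6]
ft_force: [0.7, -0.4, -0.0]
finger_gap: 60.1
grip_force: 0.0
```

Request:
apply_moves(rows=[[0,0,23,0,0,0],[0,0,23,0,0,0],[0,0,22,0,0,0],[0,0,22,0,0,0],[0,0,0,0,0,0]])

```text
time: 24.42
tool_pos: [435.2, -224.7, 36.6]
tcp_rot: [-179.8, 0.2, 10.5]
ft_force: [-0.1, 0.9, 0.0]
finger_gap: 60.2
grip_force: 0.0
```

Request:
apply_moves(rows=[[0,0,0,0,0,0],[0,0,0,0,0,0],[0,0,0,0,0,0],[0,0,0,0,0,0],[0,0,0,0,0,0]], fingers=20, grip_force=40)

```text
time: 25.05
tool_pos: [437.8, -227.1, 40.3]
tcp_rot: [179.9, -0.1, 10.3]
ft_force: [1.6, 1.6, 6.7]
finger_gap: 29.5
grip_force: 44.0
```

Request:
apply_moves(rows=[[0,0,-40,0,0,0],[0,0,-55,0,0,0],[0,0,-60,0,0,0],[14,-50,-7,0,0,0.019],[13,-50,-2,0,0,0.019]])

```text
time: 25.68
tool_pos: [446.9, -123.1, 204.4]
tcp_rot: [179.9, -0.1, 8.0]
ft_force: [0.9, 0.7, -3.6]
finger_gap: 29.6
grip_force: 42.9
```

Request:
apply_moves(rows=[[12,-50,-2,0,0,0.019],[11,-50,-2,0,0,0.019],[10,-51,-2,0,0,0.019],[0,-50,2,0,0,0.022],[-2,-50,2,0,0,0.022]])

```text
time: 26.3
tool_pos: [450.8, 131.4, 204.7]
tcp_rot: [180.0, 0.0, 2.3]
ft_force: [1.3, 0.4, -2.7]
finger_gap: 29.5
grip_force: 42.9
```

Request:
apply_moves(rows=[[-3,-50,2,0,0,0.022],[-4,-50,3,0,0,0.022],[-4,-10,32,0,0,0],[0,-5,32,0,0,0],[0,0,32,0,0,0]])

```text
time: 26.92
tool_pos: [436.8, 245.0, 102.7]
tcp_rot: [180.0, 0.0, -0.1]
ft_force: [0.1, 0.2, -3.6]
finger_gap: 29.4
grip_force: 42.8
```

```bash
python3 -c "
from h import *
plan([(436,243,60,0,30),(436,243,41,0,15)])
"
```

```text
start [436.8 245.  102.7] [ 1.8e+02  0.0e+00 -1.0e-01] tilt [-0.001 -0.   ]
[[-0.4, 1, 21.3, 0, 0, -0.001], [-0.4, 1, 21.4, 0, 0, -0.001], [0, 0, 9.5, 0, 0, 0], [0, 0, 9.5, 0, 0, 0], [0, 0, 0, 0, 0, 0]]
```

Request:
apply_moves(rows=[[0,1,22,0,0,0],[0,1,22,0,0,0],[0,0,10,0,0,0],[0,0,8,0,0,0],[0,0,0,0,0,0]])

```text
time: 27.55
tool_pos: [437.4, 242.7, 42.0]
tcp_rot: [180.0, 0.0, -0.2]
ft_force: [-0.1, -0.5, -2.4]
finger_gap: 29.9
grip_force: 42.7
```

Request:
apply_moves(rows=[[0,0,1,0,0,0],[0,0,0,0,0,0],[0,0,0,0,0,0],[0,0,0,0,0,0],[0,0,0,0,0,0]])

```text
time: 28.18
tool_pos: [437.6, 242.7, 41.2]
tcp_rot: [-180.0, -0.0, -0.2]
ft_force: [-0.4, -0.8, -2.0]
finger_gap: 29.6
grip_force: 42.7
```

Request:
apply_moves(rows=[[0,0,1,0,0,0],[0,0,1,0,0,0],[0,0,0,0,0,0],[0,0,0,0,0,0],[0,0,0,0,0,0]])

```text
time: 28.8
tool_pos: [437.6, 242.7, 39.3]
tcp_rot: [180.0, -0.0, -0.2]
ft_force: [-1.8, -1.4, 2.9]
finger_gap: 29.6
grip_force: 43.3
```

Request:
apply_moves(rows=[[0,0,0,0,0,0],[0,0,0,0,0,0],[0,0,0,0,0,0],[0,0,-20,0,0,0],[0,0,-40,0,0,0]], fingers=60)

```text
time: 29.42
tool_pos: [435.9, 242.0, 97.8]
tcp_rot: [179.9, 0.2, -0.2]
ft_force: [0.7, 0.2, -0.6]
finger_gap: 60.2
grip_force: 0.0
```

```bash
python3 -c "
from h import *
plan([(440,230,190,0),(460,30,210,-5),(565,-196,180,-23.9)])
"
```

```text
start [435.9 242.   97.8] [179.9   0.2  -0.2] tilt [-0.004 -0.002]
[[2.1, 6, -46.1, 0, 0, -0.002], [2, 6, -46.1, 0, 0, -0.001], [5, 50, -5, 0, 0, 0.022], [6.1, 49.9, -5, 0, 0, 0.022], [7.2, 49.7, -5, 0, 0, 0.022]]
[[8.4, 49.5, -5, 0, 0, 0.021], [24.9, 43.2, 6, 0, 0, 0.066], [27.6, 41.5, 6, 0, 0, 0.066], [30.3, 39.6, 6, 0, 0, 0.066], [32.9, 37.4, 6, 0, 0, 0.066]]
[[35.3, 35.2, 6, 0, 0, 0.066], [0, 0, 0, 0, 0, 0], [0, 0, 0, 0, 0, 0], [0, 0, 0, 0, 0, 0], [0, 0, 0, 0, 0, 0]]
```

Release TCP height should be about 39. Next is the knocked one. I'll re-look on arrival.

Request:
apply_moves(rows=[[2,6,-46,0,0,0],[2,6,-46,0,0,0],[5,50,-5,0,0,0.022],[6,50,-5,0,0,0.022],[7,50,-5,0,0,0.022]])

```text
time: 30.05
tool_pos: [455.8, 79.0, 206.6]
tcp_rot: [-180.0, -0.1, -4.0]
ft_force: [0.3, -0.1, -0.2]
finger_gap: 60.1
grip_force: 0.0
```

Request:
apply_moves(rows=[[8,50,-5,0,0,0.022],[25,43,6,0,0,0.066],[28,41,6,0,0,0.066],[30,40,6,0,0,0.066],[33,37,6,0,0,0.066]])

```text
time: 30.68
tool_pos: [544.5, -152.3, 187.0]
tcp_rot: [-180.0, -0.0, -20.5]
ft_force: [-0.4, 0.9, 0.2]
finger_gap: 60.2
grip_force: 0.0
```

Request:
apply_moves(rows=[[35,35,6,0,0,0.066],[0,0,0,0,0,0],[0,0,0,0,0,0],[0,0,0,0,0,0],[0,0,0,0,0,0]])

```text
time: 31.3
tool_pos: [564.7, -194.7, 181.7]
tcp_rot: [-180.0, -0.0, -24.1]
ft_force: [-0.5, -0.4, 0.0]
finger_gap: 60.2
grip_force: 0.0
```

```bash
python3 -c "
from h import *
p,W=wcloud('w4.png')
rect(W,'POSTOP',340,680,-460,-120,62,85)
plan([(568.5,-198.5,110,-23.9),(568.5,-198.5,39,-23.9,25)])
print('carry');plan([(568.5,-198.5,200,-23.9),(480,30,210,-5),(546,230,200,0),(546,243,39,0,45)],start=(568.5,-198.5,39,-23.9))
"
```

```text
POSTOP 304 z 71.1 c [ 672.8 -337.9] len 31.7 wid 5.1 ang of length 72.7
POSTOP 1504 z 74.4 c [ 548.7 -349. ] len 36.1 wid 30.6 ang of length -2.7
POSTOP 1136 z 74.5 c [ 568.8 -198.9] len 36.1 wid 29.6 ang of length -24.0
POSTOP 1218 z 74.3 c [ 436.9 -342.6] len 36.6 wid 30.5 ang of length -13.3
POSTOP 348 z 76.5 c [ 439.  -135.9] len 31.8 wid 19.3 ang of length 89.5
start [ 564.7 -194.8  181.8] [-1.80e+02 -1.00e-01 -2.41e+01] tilt [ 0.001 -0.   ]
[[2.5, 0.9, 35.9, 0, 0, -0.001], [2.5, 0.9, 35.9, 0, 0, -0.002], [0, 0, 23.7, 0, 0, 0], [0, 0, 23.6, 0, 0, 0], [0, 0, 23.7, 0, 0, 0]]
carry
[[0, 0, -53.7, 0, 0, 0], [0, 0, -53.6, 0, 0, 0], [0, 0, -53.7, 0, 0, 0], [-34.7, -34.6, -2, 0, 0, -0.066], [-32.3, -36.8, -2, 0, 0, -0.066]]
[[-29.9, -38.9, -2, 0, 0, -0.066], [-27.2, -40.8, -2, 0, 0, -0.066], [-24.4, -42.4, -2, 0, 0, -0.066], [12.1, -51.3, 2.5, 0, 0, -0.022], [13.2, -51, 2.5, 0, 0, -0.022]]
[[14.3, -50.6, 2.5, 0, 0, -0.022], [15.4, -50.4, 2.5, 0, 0, -0.021], [0, -3.2, 40.2, 0, 0, 0], [0, -3.3, 40.3, 0, 0, 0], [0, -3.2, 40.3, 0, 0, 0]]
[[0, -3.3, 40.2, 0, 0, 0], [0, 0, 0, 0, 0, 0], [0, 0, 0, 0, 0, 0], [0, 0, 0, 0, 0, 0], [0, 0, 0, 0, 0, 0]]
```

Request:
apply_moves(rows=[[3,1,36,0,0,0],[2,1,36,0,0,0],[0,0,24,0,0,0],[0,0,24,0,0,0],[0,0,23,0,0,0]])

```text
time: 31.98
tool_pos: [568.4, -199.0, 37.7]
tcp_rot: [-180.0, -0.0, -24.1]
ft_force: [0.1, 0.4, -0.0]
finger_gap: 60.4
grip_force: 0.0
```

Request:
apply_moves(rows=[[0,0,0,0,0,0],[0,0,0,0,0,0],[0,0,0,0,0,0],[0,0,0,0,0,0],[0,0,0,0,0,0]], fingers=20)

```text
time: 32.6
tool_pos: [568.7, -199.7, 38.8]
tcp_rot: [-180.0, -0.1, -24.1]
ft_force: [-0.1, 0.5, 0.7]
finger_gap: 29.7
grip_force: 43.1
```

Request:
apply_moves(rows=[[0,0,0,0,0,0],[0,0,-40,0,0,0],[0,0,-60,0,0,0],[0,0,-60,0,0,0],[-35,-35,-4,0,0,-0.066]])

```text
time: 33.22
tool_pos: [554.4, -156.2, 209.3]
tcp_rot: [180.0, -0.7, -20.5]
ft_force: [0.5, 1.7, -2.2]
finger_gap: 29.5
grip_force: 42.8
```

Request:
apply_moves(rows=[[-32,-37,-2,0,0,-0.066],[-30,-39,-2,0,0,-0.066],[-27,-41,-2,0,0,-0.066],[-24,-42,-2,0,0,-0.066],[12,-51,2,0,0,-0.022]])

```text
time: 33.85
tool_pos: [496.8, 80.5, 208.5]
tcp_rot: [180.0, -0.0, -3.9]
ft_force: [1.9, 0.2, -0.6]
finger_gap: 29.4
grip_force: 42.7
```

Request:
apply_moves(rows=[[13,-51,2,0,0,-0.022],[14,-51,2,0,0,-0.022],[15,-50,2,0,0,-0.022],[0,-6,40,0,0,0],[0,-6,40,0,0,0]])

```text
time: 34.48
tool_pos: [547.5, 242.4, 121.2]
tcp_rot: [-180.0, -0.0, -0.1]
ft_force: [1.1, -0.7, -2.6]
finger_gap: 29.6
grip_force: 42.7
```

```bash
python3 -c "
from h import *
plan([(546,243,60,0,30),(546,243,39,0,11)])
"
```

```text
start [547.5 242.4 121.2] [-1.8e+02 -0.0e+00 -1.0e-01] tilt [0.001 0.   ]
[[-0.5, -0.2, 20.4, 0, 0, -0.001], [-0.5, -0.2, 20.4, 0, 0, 0], [-0.5, -0.2, 20.4, 0, 0, -0.001], [0, 0, 10.5, 0, 0, 0], [0, 0, 10.5, 0, 0, 0]]
```

Request:
apply_moves(rows=[[0,0,20,0,0,0],[0,0,20,0,0,0],[0,0,20,0,0,0],[0,0,11,0,0,0],[0,0,10,0,0,0]])

```text
time: 35.1
tool_pos: [547.7, 241.2, 41.0]
tcp_rot: [-180.0, -0.0, -0.2]
ft_force: [0.3, 0.2, -1.8]
finger_gap: 29.5
grip_force: 42.6
```

Request:
apply_moves(rows=[[0,0,1,0,0,0],[0,0,1,0,0,0],[0,0,0,0,0,0],[0,0,0,0,0,0],[0,0,0,0,0,0]])

```text
time: 35.72
tool_pos: [547.5, 241.4, 39.5]
tcp_rot: [-180.0, -0.0, -0.2]
ft_force: [0.4, -0.6, -2.4]
finger_gap: 29.4
grip_force: 42.6
```

Request:
apply_moves(rows=[[0,0,1,0,0,0],[0,0,1,0,0,0],[0,0,0,0,0,0],[0,0,0,0,0,0],[0,0,0,0,0,0]])

```text
time: 36.35
tool_pos: [547.4, 241.3, 37.8]
tcp_rot: [180.0, -0.0, -0.2]
ft_force: [-2.7, -0.7, 4.9]
finger_gap: 29.2
grip_force: 43.5
```

Request:
apply_moves(rows=[[0,0,0,0,0,0],[0,0,0,0,0,0],[0,0,0,0,0,0],[0,0,-20,0,0,0],[0,0,-40,0,0,0]], fingers=60)

```text
time: 36.98
tool_pos: [545.9, 240.8, 96.9]
tcp_rot: [179.9, 0.2, -0.2]
ft_force: [0.2, 0.5, 0.3]
finger_gap: 59.9
grip_force: 0.0
```

```bash
python3 -c "
from h import *
plan([(546,230,200,0),(500,30,210,0),(545,-345,180,-2.5)])
"
```

```text
start [545.9 240.8  96.9] [179.9   0.2  -0.2] tilt [-0.003 -0.001]
[[0.1, 5.4, -51.5, 0, 0, -0.002], [0, 5.4, -51.6, 0, 0, -0.001], [-11.5, 50, -2.5, 0, 0, 0], [-11.5, 50, -2.5, 0, 0, 0], [-11.5, 50, -2.5, 0, 0, 0]]
[[-11.5, 50, -2.5, 0, 0, 0], [6.4, 53.6, 4.3, 0, 0, 0.006], [6.8, 53.5, 4.3, 0, 0, 0.006], [7.1, 53.5, 4.3, 0, 0, 0.006], [7.4, 53.4, 4.3, 0, 0, 0.006]]
[[7.7, 53.4, 4.3, 0, 0, 0.006], [8.1, 53.4, 4.3, 0, 0, 0.007], [8.4, 53.3, 4.2, 0, 0, 0.006], [0, 0, 0, 0, 0, 0], [0, 0, 0, 0, 0, 0]]
```

Request:
apply_moves(rows=[[0,5,-52,0,0,0],[0,5,-52,0,0,0],[-12,50,-2,0,0,0],[-12,50,-2,0,0,0],[-12,50,-2,0,0,0]])

```text
time: 37.6
tool_pos: [510.7, 80.1, 209.2]
tcp_rot: [-180.0, -0.1, -0.1]
ft_force: [1.2, -1.5, -0.1]
finger_gap: 60.2
grip_force: 0.0
```

Request:
apply_moves(rows=[[-11,50,-2,0,0,0],[6,54,4,0,0,0.006],[7,54,4,0,0,0.006],[7,54,4,0,0,0.006],[7,53,4,0,0,0.006]])

```text
time: 38.22
tool_pos: [524.4, -185.9, 195.0]
tcp_rot: [180.0, -0.1, -1.6]
ft_force: [1.3, -0.3, 0.6]
finger_gap: 60.0
grip_force: 0.0
```

Request:
apply_moves(rows=[[8,53,4,0,0,0.006],[8,53,4,0,0,0.006],[8,53,4,0,0,0.006],[0,0,0,0,0,0],[0,0,0,0,0,0]])

```text
time: 38.85
tool_pos: [542.8, -343.5, 182.1]
tcp_rot: [-180.0, -0.0, -2.6]
ft_force: [0.3, 0.7, 0.6]
finger_gap: 60.1
grip_force: 0.0
```

```bash
python3 -c "
from h import *
p,W=wcloud('w5.png')
rect(W,'POSTOP',340,640,-460,-120,62,85)
plan([(548.6,-349,110,-2.5),(548.6,-349,38,-2.5,25)])
print('carry');plan([(548.6,-349,200,-2.5),(500,30,210,-1),(546,350,200,0),(546,358,80,0,60)],start=(548.6,-349,38,-2.5))
"
```

```text
POSTOP 1132 z 74.6 c [ 548.8 -349.5] len 35.2 wid 29.9 ang of length -2.8
POSTOP 936 z 74.4 c [ 436.9 -343. ] len 37.1 wid 30.2 ang of length -13.3
POSTOP 228 z 76.6 c [ 441.6 -134.9] len 29.5 wid 13.9 ang of length 88.1
start [ 543.  -342.9  182.2] [180.   -0.   -2.6] tilt [ 0.001 -0.   ]
[[2.9, 2.9, 36.1, 0, 0, -0.001], [3, 3, 36.1, 0, 0, 0], [0, 0, 24, 0, 0, 0], [0, 0, 24, 0, 0, 0], [0, 0, 24, 0, 0, 0]]
carry
[[0, 0, -54, 0, 0, 0], [0, 0, -54, 0, 0, 0], [0, 0, -54, 0, 0, 0], [-9.3, -53.8, -1.4, 0, 0, -0.004], [-9.1, -53.8, -1.4, 0, 0, -0.004]]
[[-8.9, -53.9, -1.4, 0, 0, -0.004], [-8.6, -53.9, -1.4, 0, 0, -0.004], [-8.4, -53.9, -1.5, 0, 0, -0.003], [-8.3, -54, -1.4, 0, 0, -0.004], [-8.1, -53.9, -1.5, 0, 0, -0.003]]
[[6.7, -53.5, 1.7, 0, 0, -0.003], [6.9, -53.4, 1.7, 0, 0, -0.003], [7.1, -53.4, 1.7, 0, 0, -0.003], [7.2, -53.4, 1.6, 0, 0, -0.003], [7.4, -53.4, 1.7, 0, 0, -0.003]]
[[7.5, -53.4, 1.6, 0, 0, -0.003], [0, -2.7, 40, 0, 0, 0], [0, -2.6, 40, 0, 0, 0], [0, -2.7, 40, 0, 0, 0], [0, 0, 0, 0, 0, 0]]
```

Request:
apply_moves(rows=[[3,3,36,0,0,0],[3,3,36,0,0,0],[0,0,24,0,0,0],[0,0,24,0,0,0],[0,0,24,0,0,0]])

```text
time: 39.52
tool_pos: [549.2, -348.4, 37.6]
tcp_rot: [180.0, -0.1, -2.5]
ft_force: [-0.2, 0.1, 0.8]
finger_gap: 60.2
grip_force: 0.0
```

Request:
apply_moves(rows=[[0,0,0,0,0,0],[0,0,0,0,0,0],[0,0,0,0,0,0],[0,0,0,0,0,0],[0,0,0,0,0,0]], fingers=20)

```text
time: 40.15
tool_pos: [549.0, -350.1, 38.2]
tcp_rot: [180.0, -0.1, -2.6]
ft_force: [-0.9, 0.9, 3.9]
finger_gap: 29.7
grip_force: 44.1
```

Request:
apply_moves(rows=[[0,0,-40,0,0,0],[0,0,-60,0,0,0],[0,0,-60,0,0,0],[-9,-54,-4,0,0,-0.004],[-9,-54,-1,0,0,-0.004]])

```text
time: 40.78
tool_pos: [535.4, -240.9, 203.7]
tcp_rot: [179.9, -0.1, -2.2]
ft_force: [0.6, 0.7, -3.8]
finger_gap: 29.6
grip_force: 43.2
```

Request:
apply_moves(rows=[[-9,-54,-1,0,0,-0.004],[-9,-54,-1,0,0,-0.004],[-8,-54,-1,0,0,-0.004],[-8,-54,-1,0,0,-0.004],[-8,-54,-1,0,0,-0.004]])

```text
time: 41.4
tool_pos: [500.5, 31.5, 207.2]
tcp_rot: [180.0, -0.0, -1.0]
ft_force: [0.2, 1.1, -2.8]
finger_gap: 29.5
grip_force: 43.2
```

Request:
apply_moves(rows=[[7,-53,1,0,0,-0.003],[7,-53,1,0,0,-0.003],[7,-53,1,0,0,-0.003],[7,-53,1,0,0,-0.003],[7,-53,1,0,0,-0.003]])

```text
time: 42.02
tool_pos: [539.0, 296.1, 202.0]
tcp_rot: [180.0, -0.0, -0.1]
ft_force: [0.9, -0.3, -2.0]
finger_gap: 29.6
grip_force: 43.2
```

Request:
apply_moves(rows=[[8,-53,1,0,0,-0.003],[0,-5,30,0,0,0],[0,-4,40,0,0,0],[0,0,30,0,0,0],[0,0,0,0,0,0]])

```text
time: 42.65
tool_pos: [544.6, 355.1, 97.1]
tcp_rot: [179.8, 0.4, 0.0]
ft_force: [-0.3, 0.5, -2.3]
finger_gap: 29.7
grip_force: 43.0
```

```bash
python3 -c "
from h import *
plan([(546,358,60,0,30),(546,358,38,0,11)])
"
```

```text
start [544.6 355.1  97.1] [179.8   0.4   0. ] tilt [-0.006 -0.004]
[[0.7, -1.5, 18.6, 0, 0, 0], [0.7, -1.4, 18.5, 0, 0, 0.001], [0, 0, 7.3, 0, 0, 0], [0, 0, 7.4, 0, 0, 0], [0, 0, 7.3, 0, 0, 0]]
```

Request:
apply_moves(rows=[[1,-2,19,0,0,0],[1,-1,18,0,0,0],[0,0,9,0,0,0],[0,0,8,0,0,0],[0,0,0,0,0,0]])

```text
time: 43.28
tool_pos: [548.7, 359.2, 46.4]
tcp_rot: [180.0, 0.1, 0.0]
ft_force: [-1.0, -0.5, -2.3]
finger_gap: 29.2
grip_force: 43.2
```

Request:
apply_moves(rows=[[0,0,1,0,0,0],[0,0,0,0,0,0],[0,0,0,0,0,0],[0,0,0,0,0,0],[0,0,0,0,0,0]])

```text
time: 43.9
tool_pos: [549.1, 359.5, 46.2]
tcp_rot: [-180.0, -0.0, 0.0]
ft_force: [-0.3, 0.0, -3.5]
finger_gap: 29.5
grip_force: 43.2
```

Request:
apply_moves(rows=[[0,0,4,0,0,0],[0,0,2,0,0,0],[0,0,2,0,0,0],[0,0,1,0,0,0],[0,0,0,0,0,0]])

```text
time: 44.52
tool_pos: [549.2, 359.5, 37.3]
tcp_rot: [-180.0, -0.0, 0.0]
ft_force: [-0.0, -0.4, -0.9]
finger_gap: 29.5
grip_force: 43.3
```

Request:
apply_moves(rows=[[0,0,0,0,0,0],[0,0,0,0,0,0],[0,0,0,0,0,0],[0,0,0,0,0,0],[0,0,0,0,0,0]])

```text
time: 45.15
tool_pos: [549.2, 359.5, 37.2]
tcp_rot: [-180.0, -0.0, 0.0]
ft_force: [-0.7, -0.9, 0.1]
finger_gap: 29.9
grip_force: 43.4
```

Request:
apply_moves(rows=[[0,0,0,0,0,0],[0,0,0,0,0,0],[0,0,0,0,0,0],[0,0,-20,0,0,0],[0,0,-40,0,0,0]], fingers=60)

```text
time: 45.78
tool_pos: [547.8, 358.8, 96.7]
tcp_rot: [179.9, 0.2, 0.0]
ft_force: [0.7, 0.6, 0.1]
finger_gap: 60.4
grip_force: 0.0
```

```bash
python3 -c "
from h import *
plan([(546,345,210,0),(470,30,210,-4),(435,-335,180,-13)])
"
```

```text
start [547.8 358.8  96.7] [179.9   0.2   0. ] tilt [-0.003 -0.002]
[[-0.6, 4.6, -37.8, 0, 0, 0], [-0.6, 4.6, -37.8, 0, 0, 0], [-0.6, 4.6, -37.7, 0, 0, 0.001], [-12.7, 52.5, 0, 0, 0, 0.012], [-12, 52.6, 0, 0, 0, 0.012]]
[[-11.4, 52.8, 0, 0, 0, 0.011], [-10.8, 52.9, 0, 0, 0, 0.012], [-10.2, 53, 0, 0, 0, 0.011], [-9.5, 53.2, 0, 0, 0, 0.012], [-1.3, 52.4, 4.3, 0, 0, 0.022]]
[[-0.2, 52.4, 4.3, 0, 0, 0.022], [1, 52.4, 4.3, 0, 0, 0.023], [2.2, 52.3, 4.3, 0, 0, 0.022], [3.3, 52.3, 4.3, 0, 0, 0.023], [4.5, 52.2, 4.2, 0, 0, 0.022]]
[[5.7, 52, 4.3, 0, 0, 0.023], [0, 0, 0, 0, 0, 0], [0, 0, 0, 0, 0, 0], [0, 0, 0, 0, 0, 0], [0, 0, 0, 0, 0, 0]]
```

Request:
apply_moves(rows=[[-1,5,-38,0,0,0],[-1,5,-38,0,0,0],[-1,5,-38,0,0,0],[-13,53,0,0,0,0.012],[-12,53,0,0,0,0.012]])

```text
time: 46.4
tool_pos: [520.9, 238.0, 213.8]
tcp_rot: [-179.9, -0.2, -1.3]
ft_force: [0.7, 0.0, 0.8]
finger_gap: 60.2
grip_force: 0.0
```

Request:
apply_moves(rows=[[-11,53,0,0,0,0.012],[-11,53,0,0,0,0.012],[-10,53,0,0,0,0.012],[-10,53,0,0,0,0.012],[-1,52,4,0,0,0.022]])

```text
time: 47.02
tool_pos: [465.1, -24.8, 209.4]
tcp_rot: [180.0, -0.2, -5.4]
ft_force: [1.1, 0.4, 0.4]
finger_gap: 59.9
grip_force: 0.0
```

Request:
apply_moves(rows=[[0,52,4,0,0,0.022],[1,52,4,0,0,0.022],[2,52,4,0,0,0.022],[3,52,4,0,0,0.022],[4,52,4,0,0,0.022]])

```text
time: 47.65
tool_pos: [439.5, -284.3, 189.0]
tcp_rot: [179.9, -0.1, -11.7]
ft_force: [0.3, 0.7, 0.9]
finger_gap: 60.1
grip_force: 0.0
```

Request:
apply_moves(rows=[[6,52,4,0,0,0.022],[0,0,0,0,0,0],[0,0,0,0,0,0],[0,0,0,0,0,0],[0,0,0,0,0,0]])

```text
time: 48.28
tool_pos: [435.4, -333.5, 183.6]
tcp_rot: [180.0, -0.0, -12.8]
ft_force: [-0.2, -0.6, 0.3]
finger_gap: 60.1
grip_force: 0.0
```

```bash
python3 -c "
from h import *
p,W=wcloud('w6.png')
rect(W,'POSTOP',340,640,-460,-120,62,85)
plan([(437,-342.8,110,-13.3),(437,-342.8,38,-13.3,25)])
print('carry');plan([(437,-342.8,200,-13.3),(465,30,210,-4),(436,345,200,0),(436,358,85,0,60)],start=(437,-342.8,38,-13.3))
"
```

```text
POSTOP 1099 z 74.5 c [ 436.7 -343.4] len 35.5 wid 29.1 ang of length -12.8
POSTOP 431 z 76.3 c [ 439.  -136.2] len 32.4 wid 18.1 ang of length 88.5
start [ 435.3 -333.6  183.5] [180.   -0.  -12.8] tilt [ 0. -0.]
[[1.9, 4.3, 36.8, 0, 0, 0.004], [1.8, 4.3, 36.7, 0, 0, 0.004], [0, 0, 24, 0, 0, 0], [0, 0, 24, 0, 0, 0], [0, 0, 24, 0, 0, 0]]
carry
[[0, 0, -54, 0, 0, 0], [0, 0, -54, 0, 0, 0], [0, 0, -54, 0, 0, 0], [-8.4, -52.7, -1.4, 0, 0, -0.023], [-7.1, -52.9, -1.4, 0, 0, -0.023]]
[[-5.9, -53.1, -1.4, 0, 0, -0.023], [-4.7, -53.2, -1.4, 0, 0, -0.023], [-3.5, -53.3, -1.5, 0, 0, -0.023], [-2.3, -53.4, -1.4, 0, 0, -0.024], [-0.9, -53.4, -1.5, 0, 0, -0.023]]
[[-8.5, -52, 1.7, 0, 0, -0.012], [-7.9, -52.1, 1.7, 0, 0, -0.012], [-7.2, -52.2, 1.7, 0, 0, -0.012], [-6.6, -52.3, 1.6, 0, 0, -0.011], [-6.1, -52.4, 1.7, 0, 0, -0.012]]
[[-5.4, -52.5, 1.6, 0, 0, -0.011], [0, -6.5, 57.5, 0, 0, 0], [0, -6.5, 57.5, 0, 0, 0], [0, 0, 0, 0, 0, 0], [0, 0, 0, 0, 0, 0]]
```

Request:
apply_moves(rows=[[2,5,37,0,0,0],[2,5,37,0,0,0],[0,0,24,0,0,0],[0,0,24,0,0,0],[0,0,24,0,0,0]])

```text
time: 48.95
tool_pos: [436.8, -344.5, 36.5]
tcp_rot: [180.0, -0.0, -12.9]
ft_force: [1.3, 0.4, 0.1]
finger_gap: 59.9
grip_force: 0.0
```

Request:
apply_moves(rows=[[0,0,0,0,0,0],[0,0,0,0,0,0],[0,0,0,0,0,0],[0,0,0,0,0,0],[0,0,0,0,0,0]], fingers=20)

```text
time: 49.58
tool_pos: [436.7, -345.3, 37.5]
tcp_rot: [180.0, -0.0, -12.9]
ft_force: [1.3, 0.4, 0.4]
finger_gap: 29.6
grip_force: 43.6
```

Request:
apply_moves(rows=[[0,0,-40,0,0,0],[0,0,-60,0,0,0],[0,0,-60,0,0,0],[-8,-53,-4,0,0,-0.023],[-7,-53,-1,0,0,-0.023]])

```text
time: 50.2
tool_pos: [444.9, -237.9, 203.8]
tcp_rot: [179.9, -0.2, -10.3]
ft_force: [0.7, 1.1, -2.7]
finger_gap: 29.3
grip_force: 43.1
```

Request:
apply_moves(rows=[[-6,-53,-1,0,0,-0.023],[-5,-53,-1,0,0,-0.023],[-4,-53,-1,0,0,-0.023],[-2,-53,-1,0,0,-0.023],[-1,-53,-1,0,0,-0.023]])

```text
time: 50.82
tool_pos: [461.6, 28.6, 207.5]
tcp_rot: [-180.0, -0.0, -3.6]
ft_force: [1.2, -0.6, -1.6]
finger_gap: 29.7
grip_force: 43.2
```

Request:
apply_moves(rows=[[-8,-52,1,0,0,-0.012],[-8,-52,1,0,0,-0.012],[-7,-52,1,0,0,-0.012],[-7,-52,1,0,0,-0.012],[-6,-52,1,0,0,-0.012]])

```text
time: 51.45
tool_pos: [435.8, 289.9, 202.4]
tcp_rot: [-180.0, -0.0, -0.2]
ft_force: [0.8, -1.0, -2.3]
finger_gap: 29.6
grip_force: 43.2
```

Request:
apply_moves(rows=[[-5,-53,1,0,0,-0.012],[0,-9,30,0,0,0],[0,-8,40,0,0,0],[0,0,30,0,0,0],[0,0,0,0,0,0]])

```text
time: 52.08
tool_pos: [429.1, 356.8, 98.1]
tcp_rot: [179.8, 0.3, 0.5]
ft_force: [0.3, -0.8, -1.9]
finger_gap: 29.5
grip_force: 43.2
```

```bash
python3 -c "
from h import *
plan([(436,358,60,0,30),(436,358,39,0,11)])
"
```

```text
start [429.1 356.8  98.1] [179.8   0.3   0.5] tilt [-0.005 -0.004]
[[3.4, -0.6, 19, 0, 0, 0.004], [3.5, -0.6, 19.1, 0, 0, 0.004], [0, 0, 10.5, 0, 0, 0], [0, 0, 10.5, 0, 0, 0], [0, 0, 0, 0, 0, 0]]
```

Request:
apply_moves(rows=[[3,0,20,0,0,0],[3,0,20,0,0,0],[0,0,10,0,0,0],[0,0,8,0,0,0],[0,0,0,0,0,0]])

```text
time: 52.7
tool_pos: [437.0, 358.0, 42.5]
tcp_rot: [180.0, 0.1, 0.4]
ft_force: [0.2, -0.5, -2.0]
finger_gap: 29.6
grip_force: 43.2
```

Request:
apply_moves(rows=[[0,0,0,0,0,0],[0,0,0,0,0,0],[0,0,0,0,0,0],[0,0,0,0,0,0],[0,0,0,0,0,0]])

```text
time: 53.32
tool_pos: [437.3, 358.2, 43.2]
tcp_rot: [-180.0, -0.0, 0.4]
ft_force: [0.1, 0.7, -2.7]
finger_gap: 29.9
grip_force: 43.2
```

Request:
apply_moves(rows=[[0,0,3,0,0,0],[0,0,2,0,0,0],[0,0,1,0,0,0],[0,0,1,0,0,0],[0,0,0,0,0,0]])

```text
time: 53.95
tool_pos: [437.3, 358.3, 36.5]
tcp_rot: [180.0, 0.0, 0.4]
ft_force: [-2.7, -1.2, 3.6]
finger_gap: 29.7
grip_force: 43.9
```

Request:
apply_moves(rows=[[0,0,0,0,0,0],[0,0,0,0,0,0],[0,0,0,0,0,0],[0,0,0,0,0,0],[0,0,0,0,0,0]], fingers=60)

```text
time: 54.58
tool_pos: [437.4, 358.2, 36.1]
tcp_rot: [-180.0, -0.0, 0.4]
ft_force: [0.3, -0.3, -0.0]
finger_gap: 59.8
grip_force: 0.0
```

Request:
apply_moves(rows=[[0,0,-20,0,0,0],[0,0,-50,0,0,0],[0,20,-60,0,0,0],[20,50,-60,0,0,0],[20,50,-60,0,0,0]])

```text
time: 55.2
tool_pos: [469.3, 260.4, 262.2]
tcp_rot: [-179.9, -0.1, 0.5]
ft_force: [0.7, 0.4, -0.6]
finger_gap: 59.9
grip_force: 0.0
```

Request:
apply_moves(rows=[[20,40,-10,0,0,0],[20,40,0,0,0,0],[0,0,0,0,0,0],[0,0,0,0,0,0],[0,0,0,0,0,0]])

```text
time: 55.82
tool_pos: [509.2, 182.5, 268.8]
tcp_rot: [-180.0, -0.0, 0.5]
ft_force: [0.3, 0.1, -0.4]
finger_gap: 59.9
grip_force: 0.0
```

```bash
python3 -c "
from h import *
print(sense()['tool_pos'])
p,W=wcloud('w7.png')
rect(W,'POSTOP',330,640,140,460,60,90)
rect(W,'isobar',430,550,-40,70,108,125)
rect(W,'post',380,570,-180,-40,105,130)
rect(W,'knobbar',600,720,-120,-20,88,110)
rect(W,'lock',600,720,-15,80,85,110)
rect(W,'rim',330,640,140,460,19,28)
snap('top','top1.png')
"
```

```text
[509.2272218  182.52631505 268.7758508 ]
POSTOP 806 z 73.2 c [548.7 359.6] len 35.5 wid 30.4 ang of length -0.3
POSTOP 720 z 73.4 c [547.7 241.9] len 36.1 wid 30.1 ang of length 0.1
POSTOP 669 z 73.1 c [437.7 358.9] len 35.4 wid 30.2 ang of length 0.4
POSTOP 602 z 73.4 c [436.1 243.4] len 36.6 wid 30.2 ang of length -0.3
isobar 1044 z 118.2 c [489.7  15.8] len 79.9 wid 15.8 ang of length -89.2
post 55 z 109.2 c [ 440.  -131.8] len 10.4 wid 5.9 ang of length -17.8
knobbar 898 z 96.0 c [661.5 -60.4] len 58.4 wid 14.3 ang of length 85.7
lock 343 z 94.0 c [667.5   8.5] len 21.9 wid 12.6 ang of length 86.8
rim 2854 z 24.7 c [487.  300.8] len 270.9 wid 269.8 ang of length -89.3
rim 58 z 27.1 c [572.9 376.4] len 11.9 wid 10.9 ang of length -89.7
rim 446 z 26.9 c [549.  351.6] len 58.9 wid 28.3 ang of length 0.6
rim 81 z 27.1 c [571.2 256.2] len 16.2 wid 10.9 ang of length -89.5
rim 295 z 27.0 c [547.4 231.4] len 59.3 wid 22.5 ang of length -0.4
rim 63 z 27.1 c [458.9 375.1] len 16.3 wid 10.8 ang of length -0.6
rim 353 z 26.8 c [437.2 351.2] len 60.0 wid 28.4 ang of length 0.2
rim 101 z 27.0 c [454.9 257.1] len 22.9 wid 16.1 ang of length -2.5
rim 247 z 26.9 c [436.8 232.1] len 58.9 wid 22.1 ang of length 1.6
```

View pics/w7.png

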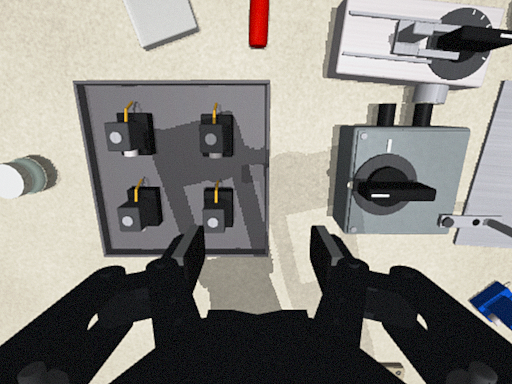

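View pics/top1.png

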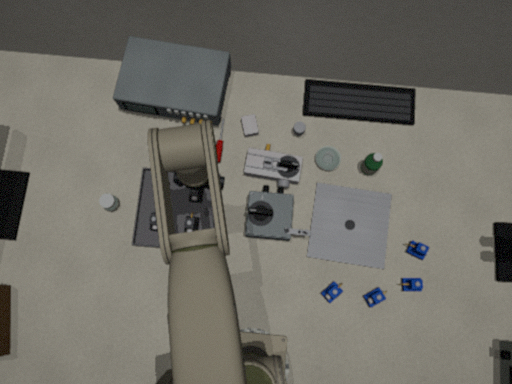

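All four positioners stand upright in the tray at (130,135), (215,132), (140,208) and (215,208). The platen is empty, the controls are set, and the bystanders are where they were.

```bash
python3 -c "
from bench import job
print(job.hand_in())"
```

```text
the job is handed in; nothing more can be done
None
```

The job is handed in: isolator off, hasp swung out, knob at the park mark with the lock home, and all four positioners upright in the parking tray, at about 56 s of the allowed 210 s; no verdict was returned, so this rests on my last camera check.

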